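# Hang the small pail on the keeper hook

### The job

Swing the pail's flat-lying bail upright while the pail stands on the bench, then carry the pail by the bail to the hanger and hook the bail's cross bar over both hooks, pressing it down past the spring gates until it is fully home on the hook floors and the gates have sprung back over it. Press gently and feel for the seat: do not ram the hanger or let the pail drop onto it (never over about 30 N). Then let go so that the pail hangs free, and leave the other tools on the bench where they are.

Things in the scene. Friction and masses are not known exactly. Their poses are not given: they have to be found in the camera images.
- pail: small round sheet-metal pail, open at the top, about 0.47 kg, 100 mm across at the foot, 120 mm at the rim, 105 mm high. Origin: centre of its underside, z up. Its wire bail pivots on two ears at y = +66 and y = -66 mm, 95 mm above the origin (pivot line along the pail's y axis).
- bail (a joint): angle of the bail in rad: 0 = lying flat (level, out over the pail's -x side), 1.57 = upright, 3.0 = lying over to the other side. It swings freely and falls back if let go before it is upright.
- bail_mid (a point): middle of the bail's straight cross bar: round wire 8 mm thick, straight for 96 mm along the pail's y axis, 95 mm from the pivot line; its middle 40 mm carry a black grip sleeve, 12 mm thick, that turns on the wire, so a hand can keep its direction as the bail swings. Lying flat it is level with the pivots, 95 mm above the bench, 35 mm out from the rim.
- hanger: fixed hanger stand, z up; origin on the bench right below the throat of its hooks. Its post stands 105 mm behind (+x); a head clamped on the post holds a fork of two arms (10 mm wide, centred at y = +34 and -34 mm, 58 mm clear between) reaching towards -x and ending in two upturned hooks. The bail's cross bar goes on both, along the hanger's y. All rigid but the gates.
- throat (a point): fixed point 230 mm above the hanger's origin, the average height of a seated bar. THE HEAD'S HEIGHT IS NOT MEASURED: a seated bar's centre is at 208 to 253 mm. Hook tips stand 28 mm above it, the cheeks behind 34 mm. Throat: hanger x = -8 (front lip) to +8 mm, flared above. Bring the pail in from the front (-x), its rim below the fork; the bar enters straight down at x = -2 mm (within 2 mm).
- keeper_l (a joint): angle of the left (y = +34 mm) hook's sprung gate: 0 = shut across the throat. 18 mm long, pivot at x = +10 mm, 24 mm above the seated bar's centre, slanting down to the lip; it swings down and back. A bar from above meets the gates 20 to 24 mm over its seat, must push both back about 0.5 rad (10 to 15 N in all, over the pail's weight), then slips by and lands hard; they spring shut over it.
- keeper_r (a joint): the same for the right (y = -34 mm) hook's gate.
- hammer: bench hammer lying flat, 300 mm long or a little less, by the left side of the work area. Leave it alone. Origin: centre of its underside.
- file: flat file with a wooden handle, about 300 mm long, lying near the robot. Leave it alone. Origin: centre of its underside.
- rule: steel rule 300 x 26 x 4 mm, lying in the middle of the bench. Leave it alone. Origin: centre of its underside.
- caliper: sliding caliper 220 mm long, lying near the robot. Leave it alone. Origin: centre of its underside.
- hacksaw: hacksaw lying flat, 400 mm long, on the right. Leave it alone. Origin: centre of its underside.
- punch: square centre punch 110 x 11 x 11 mm, lying in front. Leave it alone. Origin: centre of its underside.
Mind the look-alikes: they are no part of the job. What is shaped like the hanger but turquoise is not meant. What is shaped like the pail but purple is not meant.

How it is judged:
By the outcome, as a careful person would: the job done as asked, in the order asked, and still so for the second after the job is handed in, with the robot touching nothing.
It also fails if it takes over 67 s, if anything falls off the work surface, if the arm or the gripper's body presses on something with over 40 N, if the wrist force passes 120 N, or if a joint passes its speed limit or range.

### The arm

A 6-joint arm with a two-finger parallel gripper is mounted at the origin on the work surface. World frame = base frame: x ahead of the robot, y to its left, z up, the work surface at z = 0. Lengths are in m, angles in degrees, forces in N, time in s.
With the tool pointing down it reaches from about 0.275 to 0.825 m from the base axis. Payload 5.2 kg.
Tool frame: the origin (TCP) lies on the centre line of the jaws, within the pads' length; the fingertips stand 25 mm ahead of it and the grasp point (between the pads) lies 6 mm ahead of it (arm.tips_ahead is the distance from the TCP to the fingertips, in m); z points along the fingers, y is the line along which they close (so a half turn about z gives the same grasp; the last joint's range is limited). The gripper opens to 93 mm and grips with 3 to 60 N. Pads are 15 mm wide; open, the fingers measure 128 mm over their backs; the gripper's body (75 mm by 188 mm) begins 65 mm behind the grasp point.
Start: joints at [-83.526, 14.817, 87.949, -0, 77.235, -11.62], TCP at [0.171, -0.523, 0.244] pointing down, gripper open.
Joint ranges: [-179.93, 179.93], [-52.35, 119.4], [10.71, 147.94], [-69.91, 249.91], [12.55, 155.21], [-178.61, 178.61]. Speed limits (degrees/s): [147.25, 147.25, 180, 180, 180, 180].

### API

Orientations are given as a 3x3 rotation matrix whose columns are the frame's x, y, z axes.
In Python, from bench import arm gives the robot as it stands. The module is installed in compiled form; this text tells all that it offers.
- The arm moves only by the tool arm_command, never from a script. Its arguments are lists of equal length, an entry for each row: "fingers": the gripper command: -1 is fully open, 1 is shut, values between are in proportion; "offset": the shift along the tool's x, y, z in m, a list of three; "roll": the turn about the tool's z in units of 6 degrees (1.0 is 6 degrees). In form: {"fingers": [fingers, ...], "offset": [[x, y, z], ...], "roll": [roll, ...]}. A call has 1 to 20 rows; each row shifts and turns the commanded pose from where the row before left it, along the tool's axes as they then stand; what a row does not reach is not made up. A row lasts 1/12 s, in which the tool goes at most 41.7 mm and 7.16 degrees, less where a joint would pass 70% of its speed; a pose out of reach is approached as far as the arm can. A call is refused whole if a number of a shift passes 0.0417 or a number of a turn 1, either way. A call with a gripper value outside its range is refused whole. The fingers move at their own pace and stop on an object; "squeeze" is the grip in N (left out, the last holds). Time passes only in rows, so rows that do not move let the fingers close. It gives the time, the measured TCP pose, the force, the opening and the grip force at its end, in the units of the state.
- arm.sense(): the state, without advancing time (a new reading comes with each control period).
- arm.capture(name): name is "scene" or "top" or "wrist"; returns the picture (400x640x3 uint8, red, green, blue); there is no depth.
- arm.camera_info(name): a dict with "intrinsics" (3x3 intrinsics, pixels), "position" and "rotation" of the camera in the world; the wrist camera has in their place "tool_from_camera" (4x4, takes a point from camera to tool coordinates, whose origin is the TCP and whose axes are the flange's). Camera axes: x right, y down, z forward; pixel columns grow to the right and rows downward; lengths in m; the calibration is good to about 2 mm. A picture is of the moment at which its call begins: read the wrist's pose just before it. camera_info takes no time and is no camera call.
- arm.finish_job(): hands the job in; it is judged then, once.
The state is a dict: "t": time; "q": joint angles; "joint_vel": joint speeds; "effort": joint torques, N m; "tool_pos": TCP position; "orientation": TCP orientation; "contact_force": force on the tool from outside, world axes, zero at the start; "torque": the same for the moment, N m; "grip_width": opening from 0.0 (shut) to 1.0 (fully open); "grip_force": force on a finger pad.
Only numpy, scipy, OpenCV 4.12 (cv2) and the standard library are available. Lean on these libraries where they do the work, as an engineer would, in place of code of your own. Each camera call takes 0.05 s, during which the arm holds its last target. There are 200 camera calls.

## Working session

There is one attempt and no reset: what is moved stays moved. The work goes in short steps, Python scripts to look and compute and a tool call to move; the robot and the scene stay as the last step left them, time stands still between calls to the robot, and variables do not carry over. Pictures are saved under pics/ and viewed, at most 10 in all, crops included, and the job is handed in when it is done.

Besides the shell and the picture viewer there is one more tool, called as a command line: name --pt "numbers of a row" for each row, then --argument value for the rest. arm_command: Moves the arm, as the interface text tells. Its arguments: {"type":"object","properties":{"fingers":{"type":"array"},"offset":{"type":"array"},"roll":{"type":"array"},"squeeze":{"type":"number"}},"required":["fingers","offset","roll"]}

```bash
mkdir -p pics; python3 - <<'E'
from bench import arm
import cv2,numpy as np
for n in ("scene","top"):
    im=arm.capture(n); cv2.imwrite(f"pics/{n}0.png",im[:,:,::-1])
    c=arm.camera_info(n); print(n,{k:np.round(v,4).tolist() for k,v in c.items()})
print(np.round(arm.camera_info("wrist")["tool_from_camera"],4).tolist())
s=arm.sense();print(s["t"],s["tool_pos"],np.round(s["orientation"],3).tolist(),s["contact_force"])
E
```

```text
scene {'intrinsics': [[395.3224, 0.0, 318.8591], [0.0, 395.3224, 199.793], [0.0, 0.0, 1.0]], 'position': [1.1115, 0.0158, 1.0507], 'rotation': [[0.0055, 0.7847, -0.6199], [0.9999, -0.0113, -0.0054], [-0.0112, -0.6198, -0.7847]]}
top {'intrinsics': [[436.2208, 0.0, 324.3305], [0.0, 436.2208, 196.3017], [0.0, 0.0, 1.0]], 'position': [0.2855, -0.0109, 1.4369], 'rotation': [[-0.0199, -0.9955, 0.093], [-0.9998, 0.02, -0.0005], [-0.0014, -0.093, -0.9957]]}
[[0.0001, -0.9595, -0.2816, 0.0797], [1.0, -0.0002, 0.001, 0.0003], [-0.001, -0.2816, 0.9595, -0.141], [0.0, 0.0, 0.0, 1.0]]
0.1 [ 0.17080242 -0.52235227  0.24290407] [[0.951, 0.311, -0.0], [0.311, -0.951, 0.002], [0.0, -0.002, -1.0]] [ 0.03262272 -0.20157856  0.46649552]
```

View pics/top0.png

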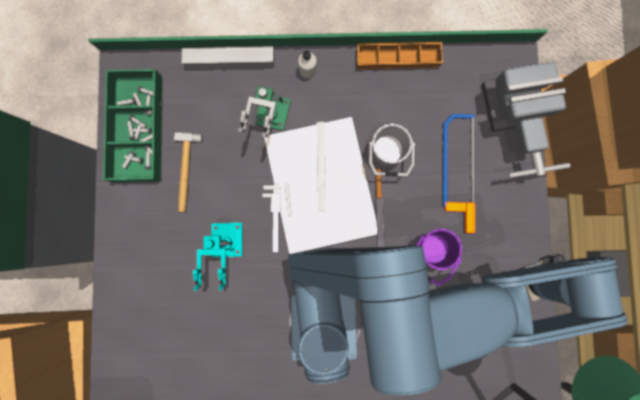

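View pics/scene0.png

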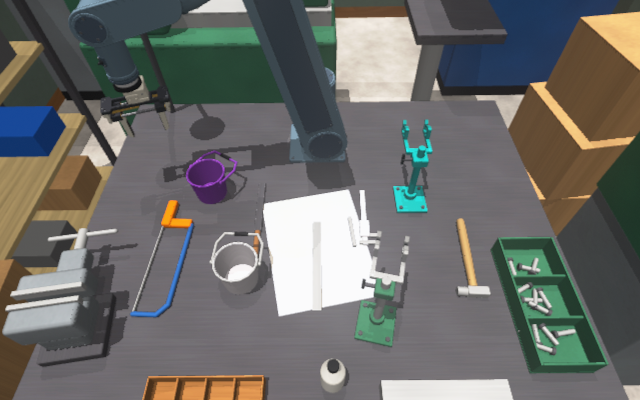

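The top view shows the grey pail at about (390,150), with its bail lying towards the robot at (391,172). The green hanger has its base at about (272,112) and hook tips near (243,128) and (267,140). I'll enlarge both.

```bash
python3 - <<'E'
import cv2,numpy as np
t=cv2.imread("pics/top0.png");s=cv2.imread("pics/scene0.png")
def c(im,x,y,w=80,h=60): return cv2.resize(im[y:y+h,x:x+w],(400,300),interpolation=cv2.INTER_CUBIC)
o=np.vstack([np.hstack([c(t,350,120),c(t,225,85)]),np.hstack([c(s,195,225),c(s,345,230,)])])
cv2.imwrite("pics/z0.png",o)
E
```

```text
(no output)
```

View pics/z0.png

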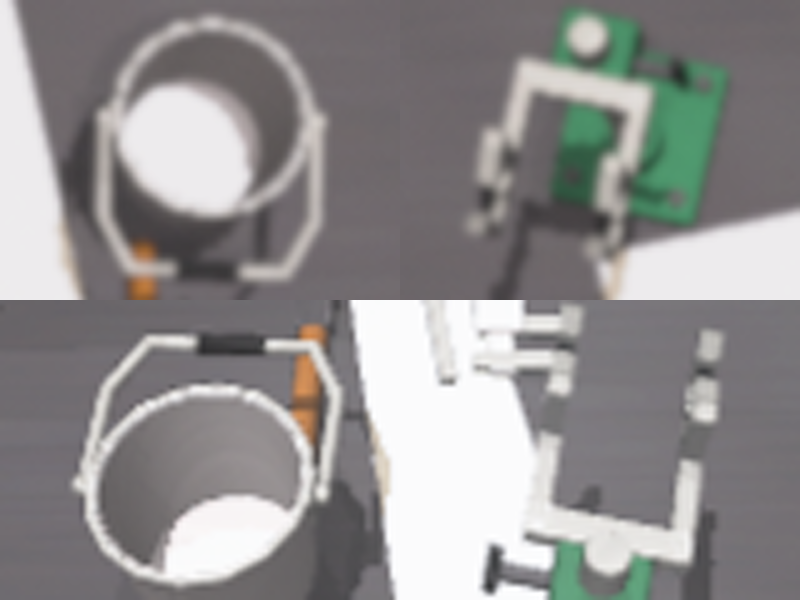

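Pail ears in the top view are at about (371,142) and (414,144), with the sleeve at (391,174). In the scene view the sleeve is at (241,234). The hanger's post top, hook tips and crossbar corners are visible in both views, so I'll triangulate them.

```bash
cat > h.py <<'E'
from bench import arm
import cv2,numpy as np
from scipy.spatial.transform import Rotation
def cam(n,s=None):
    c=arm.camera_info(n)
    if n=="wrist":
        M=np.asarray(c["tool_from_camera"]);R=np.asarray(s["orientation"])
        return np.asarray(c["intrinsics"]),R@M[:3,:3],np.asarray(s["tool_pos"])+R@M[:3,3]
    return np.asarray(c["intrinsics"]),np.asarray(c["rotation"]),np.asarray(c["position"])
def ray(c,uv):
    K,R,p=c; d=R@np.linalg.solve(K,[uv[0],uv[1],1]); return p,d/np.linalg.norm(d)
def onz(c,uv,z):
    p,d=ray(c,uv); return p+d*(z-p[2])/d[2]
def tri(*obs):
    A=np.zeros((3,3));b=np.zeros(3)
    for c,uv in obs:
        p,d=ray(c,uv);P=np.eye(3)-np.outer(d,d);A+=P;b+=P@p
    x=np.linalg.solve(A,b); return x,[np.linalg.norm((np.eye(3)-np.outer(d,d))@(x-p)) for p,d in (ray(c,uv) for c,uv in obs)]
def proj(c,X):
    K,R,p=c; x=K@(R.T@(np.asarray(X)-p)); return x[:2]/x[2]
E
python3 - <<'E'
from h import *
T,S=cam("top"),cam("scene")
g=lambda x,y,ox,oy:((x+.5)/5-.5+ox,(y+.5)/5-.5+oy)
P={"sleeve":(g(207,271,350,120),g(232,44,195,225)),
"earL(+y)":(g(105,112,350,120),g(322,192,195,225)),"earR":(g(318,120,350,120),g(80,185,195,225)),
"posttop":(g(188,37,225,85),g(208,250,345,230)),
"forkcornL":(g(122,68,225,85),g(285,253,345,230)),"forkcornR":(g(245,95,225,85),g(140,210,345,230)),
"tipL":(g(75,224,225,85),g(310,42,345,230)),"tipR":(g(197,245,225,85),g(170,18,345,230))}
for k,(a,b) in P.items():
    x,e=tri((T,a),(S,b));print(k,np.round(x,4),np.round(e,4))
for k in("sleeve","earL(+y)","earR"):print(k,onz(T,P[k][0],.095),onz(S,P[k][1],.095))
E
```

```text
sleeve [ 0.4768 -0.2185  0.0943] [0.0015 0.0015]
earL(+y) [ 0.5773 -0.1572  0.0992] [0.0019 0.0019]
earR [ 0.57   -0.2907  0.0969] [0.0013 0.0013]
posttop [0.6986 0.1602 0.2332] [0.0014 0.0014]
forkcornL [0.6888 0.2008 0.2101] [0.0006 0.0006]
forkcornR [0.6694 0.1318 0.2169] [0.0032 0.0032]
tipL [0.5905 0.2223 0.2377] [0.0002 0.0002]
tipR [0.5768 0.1547 0.2393] [0.0011 0.0011]
sleeve [ 0.47684866 -0.2198432   0.095     ] [ 0.47719558 -0.21684081  0.095     ]
earL(+y) [ 0.57838752 -0.15953386  0.095     ] [ 0.57486597 -0.15605592  0.095     ]
earR [ 0.57061983 -0.29241413  0.095     ] [ 0.56892338 -0.28988916  0.095     ]
```

Pail: pivot centre about (0.5735, -0.2235), yaw about -3°. The sleeve is at (0.477, -0.219, 0.095). Hanger: yaw about -13°, hook tips at z of about 0.238, so the seat is near 0.21. Next I'll move above the sleeve.

arm_command --fingers '[-1, -1, -1, -1, -1, -1, -1, -1, -1, -1, -1, -1, -1, -1, -1, -1, -1, -1, -1, -1]' --pt "0.0241 -0.0121 0" --pt "0.0241 -0.0121 0" --pt "0.0241 -0.0121 0" --pt "0.0241 -0.0121 0" --pt "0.0241 -0.0121 0" --pt "0.0241 -0.0121 0" --pt "0.0241 -0.0121 0" --pt "0.0241 -0.0121 0" --pt "0.0241 -0.0121 0" --pt "0.0241 -0.0121 0" --pt "0.0241 -0.0121 0" --pt "0.0241 -0.0121 0" --pt "0.0241 -0.0121 0" --pt "0.0241 -0.0121 0" --pt "0.0241 -0.0121 0" --pt "0.0241 -0.0121 0" --pt "0 0 0" --pt "0 0 0" --pt "0 0 0" --pt "0 0 0" --roll '[0, 0, 0, 0, 0, 0, 0, 0, 0, 0, 0, 0, 0, 0, 0, 0, -1, -1, -1, -1]' --squeeze 25

```text
t: 1.77
tool_pos: [0.4772, -0.2185, 0.2431]
orientation: [[0.738, 0.675, -0.001], [0.675, -0.738, 0.001], [-0.0, -0.001, -1.0]]
contact_force: [-0.0, 0.2, -0.3]
grip_width: 1.002
grip_force: 0.0
```

arm_command --fingers '[0.35, 0.35, 0.35, 0.35, 0.35, 0.35, 0.35, 0.35, 0.35, 0.35]' --pt "0 0 0.004" --pt "0 0 0.004" --pt "0 0 0.004" --pt "0 0 0.004" --pt "0 0 0.004" --pt "0 0 0.004" --pt "0 0 0.004" --pt "0 0 0.004" --pt "0 0 0" --pt "0 0 0" --roll '[-0.93, -0.93, -0.93, -0.93, -0.93, -0.93, -0.93, -0.93, 0, 0]'

```text
t: 2.6
tool_pos: [0.477, -0.2188, 0.2112]
orientation: [[0.06, 0.998, -0.001], [0.998, -0.06, 0.001], [0.001, -0.001, -1.0]]
contact_force: [-0.5, -0.7, -0.1]
grip_width: 0.351
grip_force: 0.0
```

```bash
python3 - <<'E'
from h import *
s=arm.sense(); im=arm.capture("wrist"); cv2.imwrite("pics/w1.png",im[:,:,::-1]); np.save("w1.npy",np.vstack([s["orientation"],s["tool_pos"]]))
print(s["t"],s["tool_pos"],np.round(s["orientation"],3).tolist(),s["q"],s["grip_width"])
E
```

```text
2.6 [ 0.47696614 -0.21878823  0.21120575] [[0.06, 0.998, -0.001], [0.998, -0.06, 0.001], [0.001, -0.001, -1.0]] [-3.68323709e+01  1.36820553e+01  9.41711144e+01  2.32088171e-03
  7.22172273e+01 -3.34032520e+01] 0.3505363294871321
```

View pics/w1.png

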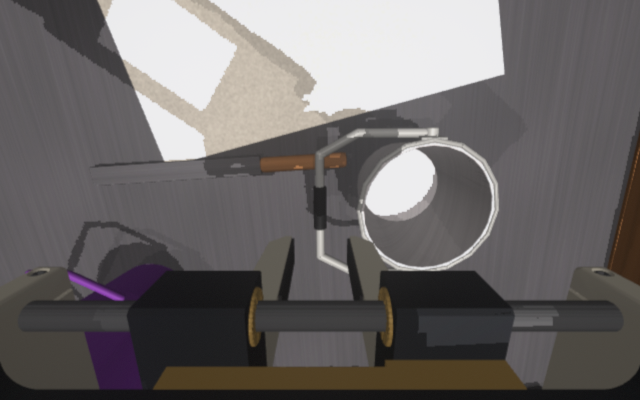

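The sleeve runs from (320,186) to (320,229) and sits between the fingers. The far ear is at (434,131). The file handle lies below the bar, well under fingertip height.

```bash
python3 - <<'E'
from h import *
s=arm.sense();W=cam("wrist",s);R=np.asarray(s["orientation"])
for uv in [(320,207.5),(320,186),(320,229),(319,156),(434,132)]:
    x=onz(W,uv,.095); print(uv,np.round(x,4),np.round(R.T@(x-s["tool_pos"]),4))
E
```

```text
(320, 207.5) [ 0.4781 -0.2204  0.095 ] [-0.0015  0.0011  0.1165]
(320, 186) [ 0.4794 -0.2003  0.095 ] [0.0187 0.0011 0.1165]
(320, 229) [ 0.4769 -0.2415  0.095 ] [-0.0225  0.0011  0.1165]
(319, 156) [ 0.4801 -0.1735  0.095 ] [0.0455 0.0003 0.1165]
(434, 132) [ 0.579  -0.1591  0.095 ] [0.0658 0.0981 0.1165]
```

arm_command --fingers '[0.5, 0.5, 0.5, 0.5, 0.5, 0.5, 0.5, 0.5, 1, 1, 1, 1, 1, 1]' --pt "-0.0015 0.001 0.015" --pt "0 0 0.015" --pt "0 0 0.015" --pt "0 0 0.015" --pt "0 0 0.02" --pt "0 0 0.015" --pt "0 0 0.0155" --pt "0 0 0" --pt "0 0 0" --pt "0 0 0" --pt "0 0 0" --pt "0 0 0" --pt "0 0 0" --pt "0 0 0" --roll '[0, 0, 0, 0, 0, 0, 0, 0, 0, 0, 0, 0, 0, 0]' --squeeze 25

```text
t: 3.82
tool_pos: [0.478, -0.2206, 0.1016]
orientation: [[0.057, 0.998, 0.0], [0.998, -0.057, -0.0], [-0.0, 0.0, -1.0]]
contact_force: [-2.3, -0.5, 0.1]
grip_width: 0.124
grip_force: 25.0
```

arm_command --fingers '[1, 1, 1, 1, 1, 1, 1, 1, 1, 1, 1, 1, 1, 1, 1, 1, 1, 1, 1, 1]' --pt "0 0.0004 -0.0083" --pt "0 0.0011 -0.0082" --pt "0 0.0018 -0.0081" --pt "0 0.0025 -0.0079" --pt "0 0.0032 -0.0077" --pt "0 0.0038 -0.0074" --pt "0 0.0045 -0.007" --pt "0 0.005 -0.0066" --pt "0 0.0056 -0.0061" --pt "0 0.0061 -0.0056" --pt "0 0.0066 -0.005" --pt "0 0.007 -0.0045" --pt "0 0.0074 -0.0038" --pt "0 0.0077 -0.0032" --pt "0 0.0079 -0.0025" --pt "0 0.0081 -0.0018" --pt "0 0.0082 -0.0011" --pt "0 0.0083 -0.0003" --pt "0 0 0" --pt "0 0 0" --roll '[0, 0, 0, 0, 0, 0, 0, 0, 0, 0, 0, 0, 0, 0, 0, 0, 0, 0, 0, 0]'

```text
t: 5.48
tool_pos: [0.5744, -0.226, 0.1964]
orientation: [[0.056, 0.998, 0.001], [0.998, -0.056, -0.0], [-0.0, 0.001, -1.0]]
contact_force: [-0.0, 2.3, 6.2]
grip_width: 0.121
grip_force: 25.0
```

```bash
python3 - <<'E'
from h import *
s=arm.sense(); im=arm.capture("wrist")[:,:,::-1]; sc=arm.capture("scene")[:,:,::-1]
cv2.imwrite("pics/a2.png",np.vstack([cv2.resize(im,(480,300)),cv2.resize(sc[200:320,150:342],(480,300))]))
E
```

```text
(no output)
```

View pics/a2.png

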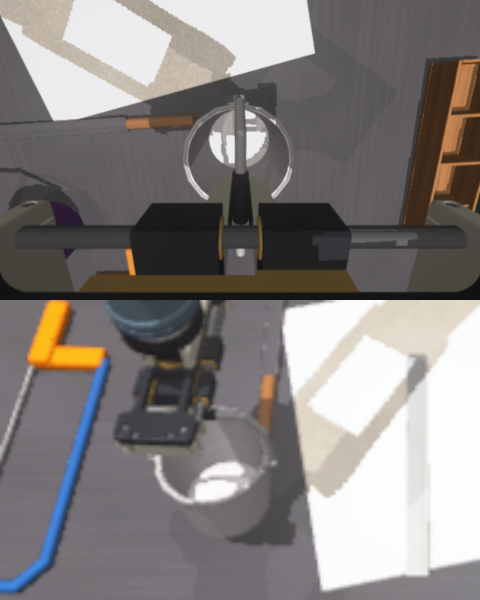

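The bail is upright and the sleeve is firmly held. Now I'll lift and carry the pail to a point in front of the green hanger.

arm_command --fingers '[1, 1, 1, 1, 1, 1, 1, 1, 1, 1, 1, 1, 1, 1, 1, 1, 1, 1, 1, 1]' --pt "0 0 -0.003" --pt "0 0 -0.006" --pt "0 0 -0.008" --pt "0 0 -0.008" --pt "0 0 -0.008" --pt "0 0 -0.008" --pt "0 0 -0.008" --pt "0 0 -0.008" --pt "0 0 -0.006" --pt "0 0 -0.003" --pt "0.0049 -0.0013 0" --pt "0.0098 -0.0027 0" --pt "0.0148 -0.004 0" --pt "0.0197 -0.0054 0" --pt "0.0197 -0.0054 0" --pt "0.0197 -0.0054 0" --pt "0.0197 -0.0054 0" --pt "0.0197 -0.0054 0" --pt "0.0197 -0.0054 0" --pt "0.0197 -0.0054 0" --roll '[0, 0, 0, 0, 0, 0, 0, 0, 0, 0, 0, 0, 0, 0, 0, 0, 0, 0, 0, 0]' --squeeze 40

```text
t: 7.25
tool_pos: [0.5356, -0.0536, 0.2618]
orientation: [[0.056, 0.998, -0.001], [0.998, -0.056, 0.001], [0.001, -0.001, -1.0]]
contact_force: [0.2, 0.3, -4.5]
grip_width: 0.116
grip_force: 40.0
```

arm_command --fingers '[1, 1, 1, 1, 1, 1, 1, 1, 1, 1, 1, 1, 1, 1, 1, 1, 1, 1, 1, 1]' --pt "0.0197 -0.0054 0" --pt "0.0197 -0.0054 0" --pt "0.0197 -0.0054 0" --pt "0.0197 -0.0054 0" --pt "0.0197 -0.0054 0" --pt "0.0197 -0.0054 0" --pt "0.0197 -0.0054 0" --pt "0.0197 -0.0054 0" --pt "0.0197 -0.0054 0" --pt "0.0197 -0.0054 0" --pt "0.0197 -0.0054 0" --pt "0.0197 -0.0054 0" --pt "0.0148 -0.004 0" --pt "0.0098 -0.0027 0" --pt "0.0049 -0.0013 0" --pt "0 0 0" --pt "0 0 0" --pt "0 0 0" --pt "0 0 0" --pt "0 0 0" --roll '[0, 0, 0, 0, 0, 0, 0, 0, 0, 0, 0, 0, 0, 0, 0, 0.2, 0.4, 0.5, 0.4, 0.2]'

```text
t: 8.92
tool_pos: [0.4795, 0.2125, 0.2621]
orientation: [[0.236, 0.972, -0.0], [0.972, -0.236, -0.001], [-0.001, -0.0, -1.0]]
contact_force: [-0.8, -0.7, -3.8]
grip_width: 0.112
grip_force: 40.0
```

```bash
python3 - <<'E'
from h import *
s=arm.sense(); im=arm.capture("wrist")[:,:,::-1]; tp=arm.capture("top")[:,:,::-1]
np.savez("w3.npz",R=s["orientation"],p=s["tool_pos"])
cv2.imwrite("pics/w3raw.png",im);cv2.imwrite("pics/t3raw.png",tp)
cv2.imwrite("pics/a3.png",im)
print(s["t"],s["tool_pos"],np.round(s["orientation"],3).tolist(),np.round(s["contact_force"],1),np.round(s["q"],1),s["grip_width"])
E
```

```text
8.9167 [0.47950653 0.21251702 0.26212836] [[0.236, 0.972, -0.0], [0.972, -0.236, -0.001], [-0.001, -0.0, -1.0]] [-0.8 -0.7 -3.8] [11.7 11.5 89.6 -0.  78.9 25.4] 0.11217896499028092
```

View pics/a3.png

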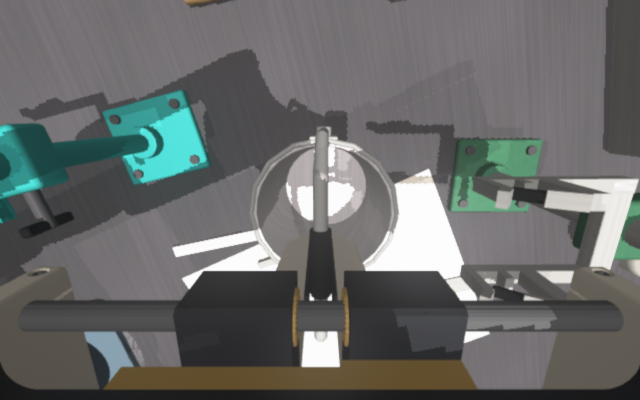

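The left fork arm runs right from its tip near (462,188) to the crossbar at about (615,190). The base plate's edges line up with the image axes, so the yaw is good. I'll zoom in on the hooks.

```bash
python3 - <<'E'
from h import *
im=cv2.imread("pics/w3raw.png")
cv2.imwrite("pics/z3.png",cv2.resize(im[130:310,440:640],(800,720))[:600])
E
```

```text
(no output)
```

View pics/z3.png

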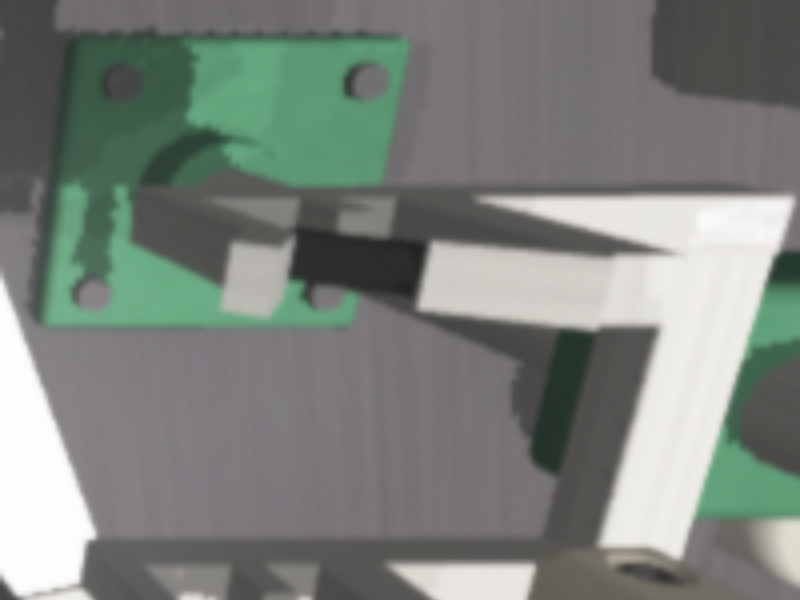

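```bash
python3 - <<'E'
from h import *
T,S=cam("top"),cam("scene");d=np.load("w3.npz");W=cam("wrist",{"orientation":d["R"],"tool_pos":d["p"]})
z=lambda x,y:((x+.5)/4-.5+440,(y+.5)/4-.5+130)
g=lambda x,y,ox,oy:((x+.5)/5-.5+ox,(y+.5)/5-.5+oy)
a,b,c=z(256,277),g(75,224,225,85),g(310,42,345,230)
print(tri((W,a),(T,b)),tri((W,a),(S,c)),tri((W,a),(T,b),(S,c)))
R=d["R"]
for zz in (.233,.238,.243,.248):
    print(zz,[np.round(R.T@(onz(W,z(*q),zz)-d["p"]),4)[:2].tolist() for q in [(232,243),(293,240),(278,315),(222,308)]], [np.round(R.T@(onz(W,z(*q),zz+.006)-d["p"]),4)[:2].tolist() for q in [(428,242),(415,310),(612,258),(598,328)]])
for n,i in (("posttop",((T,g(188,37,225,85)),(S,g(208,250,345,230)))),):
    x,_=tri(*i); print(n,np.round(R.T@(x-d["p"]),4))
# base plate holes near z~.01
for q in [(123,82),(367,82),(92,294),(325,290),(70,38),(408,38),(42,325),(350,325)]: print(q,np.round(R.T@(onz(W,z(*q),.008)-d["p"]),4)[:2])
E
```

```text
(array([0.58914444, 0.22105954, 0.24326372]), [np.float64(4.335825764135083e-05), np.float64(4.335825764116974e-05)]) (array([0.59143716, 0.22088881, 0.24022297]), [np.float64(0.0012249841214403117), np.float64(0.0012249841214402896)]) (array([0.59080721, 0.22122432, 0.24003255]), [np.float64(0.0014084713960049232), np.float64(0.0009770698379101843), np.float64(0.001316355156238472)])
0.233 [[0.0366, 0.1067], [0.0371, 0.1157], [0.0254, 0.1156], [0.0265, 0.1069]] [[0.0383, 0.1311], [0.0281, 0.1314], [0.0359, 0.1581], [0.0253, 0.1589]]
0.238 [[0.0379, 0.1036], [0.0383, 0.1123], [0.027, 0.1122], [0.0281, 0.1038]] [[0.0395, 0.1271], [0.0296, 0.1274], [0.0372, 0.1533], [0.0269, 0.154]]
0.243 [[0.0391, 0.1005], [0.0396, 0.109], [0.0286, 0.1089], [0.0296, 0.1007]] [[0.0408, 0.1232], [0.0312, 0.1235], [0.0385, 0.1485], [0.0286, 0.1492]]
0.248 [[0.0404, 0.0974], [0.0408, 0.1056], [0.0301, 0.1055], [0.0312, 0.0976]] [[0.042, 0.1192], [0.0327, 0.1195], [0.0398, 0.1438], [0.0302, 0.1444]]
posttop [0.001  0.2252 0.0289]
(123, 82) [0.0357 0.201 ]
(367, 82) [0.0357 0.282 ]
(92, 294) [-0.0377  0.2007]
(325, 290) [-0.0363  0.282 ]
(70, 38) [0.05   0.1815]
(408, 38) [0.05   0.2926]
(42, 325) [-0.0491  0.1846]
(350, 325) [-0.0491  0.2933]
```

Measured in the tool frame, the hook lies 117 mm ahead for bar x = -2. It is centred sideways to within about 1 mm, and yaw is aligned. The tips are at z of about 0.240, so the seat is about 0.212. Moving in above the throat.

arm_command --fingers '[1, 1, 1, 1, 1, 1, 1, 1, 1, 1, 1, 1, 1, 1, 1, 1, 1, 1]' --pt "0 0.003 -0.004" --pt "0 0.006 -0.004" --pt "0 0.009 0" --pt "0 0.0115 0" --pt "0 0.0115 0" --pt "0 0.0115 0" --pt "0 0.0115 0" --pt "0 0.0115 0" --pt "0 0.0115 0" --pt "0 0.0115 0" --pt "0 0.009 0" --pt "0 0.006 0" --pt "0 0.0035 0" --pt "0 0 0" --pt "0 0 0" --pt "0 0 0" --pt "0 0 0" --pt "0 0 0" --roll '[0, 0, 0, 0, 0, 0, 0, 0, 0, 0, 0, 0, 0, 0, 0, 0, 0, 0]'

```text
t: 10.52
tool_pos: [0.5929, 0.1863, 0.2705]
orientation: [[0.232, 0.973, 0.0], [0.973, -0.232, 0.0], [0.0, 0.0, -1.0]]
contact_force: [-0.2, 0.2, -3.8]
grip_width: 0.118
grip_force: 40.0
```

```bash
python3 - <<'E'
from h import *
s=arm.sense(); im=arm.capture("wrist")[:,:,::-1]; sc=arm.capture("scene")[:,:,::-1]
np.savez("w4.npz",R=s["orientation"],p=s["tool_pos"])
cv2.imwrite("pics/w4raw.png",im)
cv2.imwrite("pics/z4.png",np.vstack([cv2.resize(im[120:270,220:420],(800,600))]))
cv2.imwrite("pics/s4raw.png",sc)
print(s["t"],s["tool_pos"],np.round(s["orientation"],3).tolist(),np.round(s["contact_force"],1))
E
```

```text
10.5167 [0.59292626 0.18634316 0.2705312 ] [[0.232, 0.973, 0.0], [0.973, -0.232, 0.0], [0.0, 0.0, -1.0]] [-0.2  0.2 -3.8]
```

View pics/z4.png

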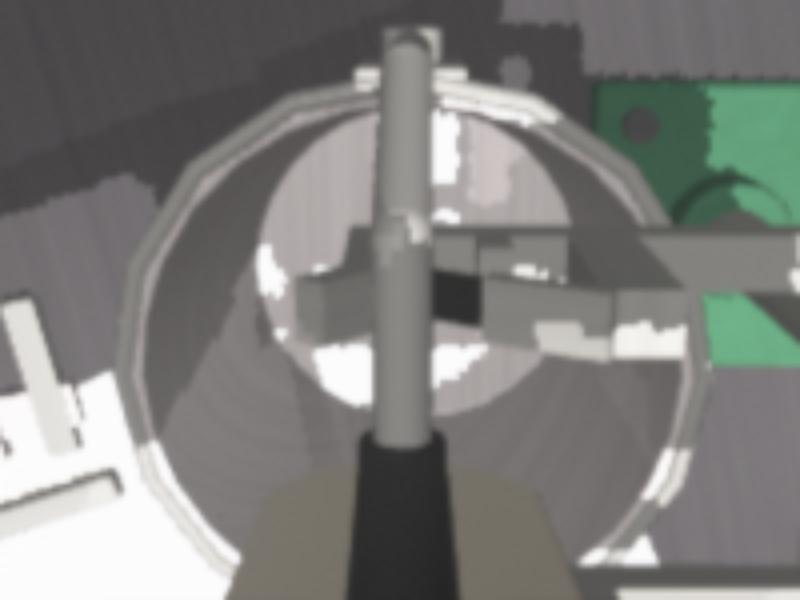

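```bash
python3 - <<'E'
from h import *
d=np.load("w4.npz");R,p=d["R"],d["p"];W=cam("wrist",{"orientation":R,"tool_pos":p})
d3=np.load("w3.npz");W3=cam("wrist",{"orientation":d3["R"],"tool_pos":d3["p"]})
z=lambda x,y:((x+.5)/4-.5+220,(y+.5)/4-.5+120)
z3=lambda x,y:((x+.5)/4-.5+440,(y+.5)/4-.5+130)
f=lambda C,q,zz:np.round(R.T@(onz(C,q,zz)-p)*1e3,1)[:2]
print("bar",f(W,z(403,330),.2645),f(W,z(403,330),.2645),f(W,z(408,60),.2645), "w4 y ends sleeve",f(W,z(403,438),.2645))
for zz in (.236,.240,.244,.248):
    print(zz,"tip front w4",f(W,z(297,308),zz),f(W,z(322,308),zz),"w3",f(W3,z3(227,275),zz),"back w3",f(W3,z3(286,277),zz))
    print("   cheek front z+6 w4",f(W,z(482,307),zz+.006),"w3",f(W3,z3(421,276),zz+.006), "cheek back w4",f(W,z(613,325),zz+.006),"w3",f(W3,z3(605,293),zz+.006))
E
```

```text
bar [36.1  1.3] [36.1  1.3] [70.3  1.9] w4 y ends sleeve [21.1  1.3]
0.236 tip front w4 [ 31.3 -15. ] [ 31.3 -11.2] w3 [ 31.2 -11.3] back w3 [30.8 -2.6]
   cheek front z+6 w4 [33.1 13.1] w3 [32.6 12.5] cheek back w4 [30.3 32.7] w3 [30.  39.3]
0.24 tip front w4 [ 32.4 -14.7] [ 32.4 -10.9] w3 [ 32.3 -13.8] back w3 [32.  -5.3]
   cheek front z+6 w4 [34.2 12.8] w3 [33.7  9.4] cheek back w4 [31.5 32. ] w3 [31.2 35.5]
0.244 tip front w4 [ 33.5 -14.3] [ 33.5 -10.6] w3 [ 33.4 -16.3] back w3 [33.1 -8. ]
   cheek front z+6 w4 [35.3 12.5] w3 [34.9  6.2] cheek back w4 [32.6 31.2] w3 [32.4 31.7]
0.248 tip front w4 [ 34.6 -13.9] [ 34.6 -10.4] w3 [ 34.5 -18.8] back w3 [ 34.2 -10.7]
   cheek front z+6 w4 [36.4 12.2] w3 [36.  3.] cheek back w4 [33.8 30.5] w3 [33.5 27.8]
```

From both wrist views the tip height is about 0.2415, giving a seat of about 0.2135, and the bar is at about x = -2. I'll descend and feel for the gates.

arm_command --fingers '[1, 1, 1, 1, 1, 1, 1, 1, 1, 1, 1, 1]' --pt "0 0 0.0015" --pt "0 0 0.0025" --pt "0 0 0.003" --pt "0 0 0.003" --pt "0 0 0.003" --pt "0 0 0.0025" --pt "0 0 0.0015" --pt "0 0 0.001" --pt "0 0 0.001" --pt "0 0 0.001" --pt "0 0 0" --pt "0 0 0" --roll '[0, 0, 0, 0, 0, 0, 0, 0, 0, 0, 0, 0]'

```text
t: 11.62
tool_pos: [0.5933, 0.1861, 0.2503]
orientation: [[0.233, 0.973, 0.0], [0.973, -0.233, -0.0], [0.0, 0.0, -1.0]]
contact_force: [0.0, 0.5, -4.5]
grip_width: 0.116
grip_force: 40.0
```

arm_command --fingers '[1, 1, 1, 1, 1, 1]' --pt "0 0 0.001" --pt "0 0 0.001" --pt "0 0 0.001" --pt "0 0 0.001" --pt "0 0 0.001" --pt "0 0 0" --roll '[0, 0, 0, 0, 0, 0]'

```text
t: 12.12
tool_pos: [0.5932, 0.1861, 0.245]
orientation: [[0.233, 0.973, -0.0], [0.973, -0.233, -0.0], [-0.0, -0.0, -1.0]]
contact_force: [0.5, 1.3, -3.7]
grip_width: 0.117
grip_force: 40.0
```

arm_command --fingers '[1, 1, 1, 1, 1]' --pt "0 0 0.001" --pt "0 0 0.001" --pt "0 0 0.001" --pt "0 0 0.001" --pt "0 0 0" --roll '[0, 0, 0, 0, 0]'

```text
t: 12.53
tool_pos: [0.5934, 0.1862, 0.2415]
orientation: [[0.233, 0.973, 0.0], [0.973, -0.233, 0.0], [0.0, 0.0, -1.0]]
contact_force: [-0.1, -0.5, -2.6]
grip_width: 0.12
grip_force: 40.0
```

arm_command --fingers '[1, 1, 1, 1]' --pt "0 0 0.001" --pt "0 0 0.001" --pt "0 0 0.001" --pt "0 0 0" --roll '[0, 0, 0, 0]'

```text
t: 12.87
tool_pos: [0.5934, 0.1862, 0.2388]
orientation: [[0.233, 0.973, 0.001], [0.973, -0.233, 0.0], [0.0, 0.001, -1.0]]
contact_force: [-0.9, 0.7, 2.3]
grip_width: 0.118
grip_force: 40.0
```

arm_command --fingers '[1, 1, 1]' --pt "0 0 0.001" --pt "0 0 0.001" --pt "0 0 0" --roll '[0, 0, 0]'

```text
t: 13.12
tool_pos: [0.5934, 0.1863, 0.2367]
orientation: [[0.233, 0.973, 0.001], [0.973, -0.233, 0.0], [0.0, 0.001, -1.0]]
contact_force: [-2.4, 1.4, 3.9]
grip_width: 0.113
grip_force: 40.0
```

arm_command --fingers '[1, 1, 1]' --pt "0 0 0.001" --pt "0 0 0.001" --pt "0 0 0" --roll '[0, 0, 0]'

```text
t: 13.37
tool_pos: [0.5933, 0.1863, 0.2347]
orientation: [[0.233, 0.973, 0.001], [0.973, -0.233, 0.0], [0.0, 0.001, -1.0]]
contact_force: [-2.6, 0.5, 4.5]
grip_width: 0.12
grip_force: 40.0
```

arm_command --fingers '[1, 1, 1]' --pt "0 0 0.001" --pt "0 0 0.001" --pt "0 0 0" --roll '[0, 0, 0]'

```text
t: 13.62
tool_pos: [0.5933, 0.1863, 0.2328]
orientation: [[0.233, 0.973, 0.001], [0.973, -0.233, 0.0], [0.0, 0.001, -1.0]]
contact_force: [-1.7, 0.8, 5.8]
grip_width: 0.115
grip_force: 40.0
```

arm_command --fingers '[1, 1, 1]' --pt "0 0 0.001" --pt "0 0 0.001" --pt "0 0 0" --roll '[0, 0, 0]'

```text
t: 13.87
tool_pos: [0.5933, 0.1863, 0.2307]
orientation: [[0.233, 0.973, 0.001], [0.973, -0.233, 0.0], [0.0, 0.0, -1.0]]
contact_force: [-2.2, 1.9, 4.3]
grip_width: 0.117
grip_force: 40.0
```

arm_command --fingers '[1, 1, 1]' --pt "0 0 0.001" --pt "0 0 0.001" --pt "0 0 0" --roll '[0, 0, 0]'

```text
t: 14.12
tool_pos: [0.5933, 0.1859, 0.2271]
orientation: [[0.233, 0.972, -0.001], [0.972, -0.233, -0.0], [-0.001, -0.001, -1.0]]
contact_force: [1.6, 0.2, -3.6]
grip_width: 0.114
grip_force: 40.0
```

arm_command --fingers '[1, 1, 1]' --pt "0 0 0.001" --pt "0 0 0.001" --pt "0 0 0" --roll '[0, 0, 0]'

```text
t: 14.37
tool_pos: [0.5932, 0.1858, 0.2251]
orientation: [[0.233, 0.972, -0.001], [0.972, -0.233, -0.001], [-0.001, -0.001, -1.0]]
contact_force: [1.8, -1.4, -5.5]
grip_width: 0.117
grip_force: 40.0
```

The gates have slipped by. Next I'll feel for the hook floor.

arm_command --fingers '[1, 1, 1, 1]' --pt "0 0 0.001" --pt "0 0 0.001" --pt "0 0 0.001" --pt "0 0 0" --roll '[0, 0, 0, 0]'

```text
t: 14.7
tool_pos: [0.5933, 0.1861, 0.223]
orientation: [[0.233, 0.972, -0.0], [0.972, -0.233, 0.0], [0.0, -0.0, -1.0]]
contact_force: [1.2, 0.8, -4.9]
grip_width: 0.111
grip_force: 40.0
```

arm_command --fingers '[1, 1, 1]' --pt "0 0 0.001" --pt "0 0 0.0005" --pt "0 0 0" --roll '[0, 0, 0]'

```text
t: 14.95
tool_pos: [0.5933, 0.1861, 0.2218]
orientation: [[0.233, 0.973, 0.0], [0.973, -0.233, -0.0], [0.0, 0.0, -1.0]]
contact_force: [1.4, -0.5, -2.8]
grip_width: 0.121
grip_force: 40.0
```

arm_command --fingers '[1, 1, 1]' --pt "0 0 0.0005" --pt "0 0 0.0005" --pt "0 0 0" --roll '[0, 0, 0]'

```text
t: 15.2
tool_pos: [0.5933, 0.1862, 0.2216]
orientation: [[0.233, 0.973, 0.001], [0.973, -0.233, 0.0], [0.0, 0.001, -1.0]]
contact_force: [-1.3, -0.2, 2.0]
grip_width: 0.117
grip_force: 40.0
```

arm_command --fingers '[1, 1, 1]' --pt "0 0 0.0005" --pt "0 0 0.0005" --pt "0 0 0" --roll '[0, 0, 0]'

```text
t: 15.45
tool_pos: [0.5934, 0.1862, 0.2215]
orientation: [[0.233, 0.973, 0.002], [0.973, -0.233, 0.0], [0.001, 0.002, -1.0]]
contact_force: [-2.1, -0.8, 7.7]
grip_width: 0.121
grip_force: 40.0
```

The floor is firm (7.7 N, no further travel). I'll look at the gates before letting go.

```bash
python3 - <<'E'
from h import *
im=arm.capture("wrist")[:,:,::-1]; sc=arm.capture("scene")[:,:,::-1]
a=cv2.resize(im[130:255,240:400],(768,600));
cv2.imwrite("pics/z5.png",a)
cv2.imwrite("pics/s5raw.png",sc)
E
```

```text
(no output)
```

View pics/z5.png

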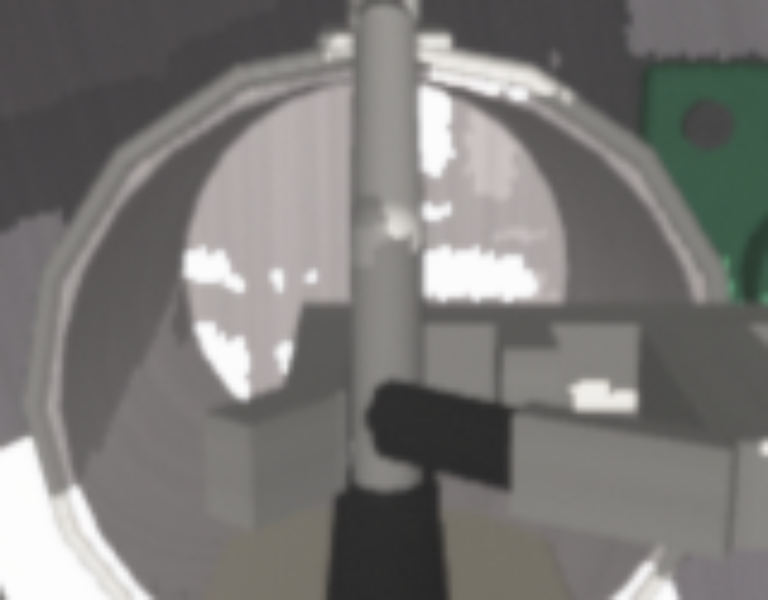

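The left gate (at about (440,430)) has sprung back over the bar. Releasing now, with a small opening so the fingers don't touch the fork.

arm_command --fingers '[1, 1, 0.5, 0.5, 0.5, 0.5, 0.5, 0.5]' --pt "0 0 -0.0005" --pt "0 0 -0.0005" --pt "0 0 0" --pt "0 0 0" --pt "0 0 0" --pt "0 0 0" --pt "0 0 0" --pt "0 0 0" --roll '[0, 0, 0, 0, 0, 0, 0, 0]'

```text
t: 16.22
tool_pos: [0.5932, 0.1861, 0.2205]
orientation: [[0.233, 0.973, -0.0], [0.973, -0.233, 0.0], [-0.0, -0.0, -1.0]]
contact_force: [0.5, 0.0, -0.8]
grip_width: 0.247
grip_force: 0.0
```

arm_command --fingers '[0.5, 0.5, 0.5, 0.5, 0.5, 0.5, 0.5, 0.5, 0.5, 0.5, 0.5, 0.5, 0.5, 0.5, 0.5]' --pt "0 0 -0.003" --pt "0 0 -0.003" --pt "0 0 -0.005" --pt "0 0 -0.005" --pt "0 0 -0.006" --pt "0 0 -0.008" --pt "0 0 -0.01" --pt "0 0 -0.015" --pt "0 0 -0.015" --pt "0 0 -0.015" --pt "0 0 -0.015" --pt "0 0 -0.015" --pt "0 0 -0.01" --pt "0 0 0" --pt "0 0 0" --roll '[0, 0, 0, 0, 0, 0, 0, 0, 0, 0, 0, 0, 0, 0, 0]'

```text
t: 17.47
tool_pos: [0.5935, 0.1861, 0.3464]
orientation: [[0.233, 0.973, 0.001], [0.973, -0.233, 0.0], [0.0, 0.001, -1.0]]
contact_force: [0.3, -0.2, -0.7]
grip_width: 0.251
grip_force: 0.0
```

```bash
python3 - <<'E'
from h import *
s=arm.sense();im=arm.capture("wrist")[:,:,::-1]; sc=arm.capture("scene")[:,:,::-1]
cv2.imwrite("pics/z6.png",np.vstack([cv2.resize(im[100:340,200:456],(640,600))[:420],cv2.resize(sc[200:267,330:450],(640,360),interpolation=cv2.INTER_CUBIC)])[:600])
print(s["t"],s["tool_pos"],s["contact_force"],s["grip_width"])
E
```

```text
17.4667 [0.59346424 0.18612799 0.34642742] [ 0.31958704 -0.18139294 -0.73936673] 0.2505580021291607
```

View pics/z6.png

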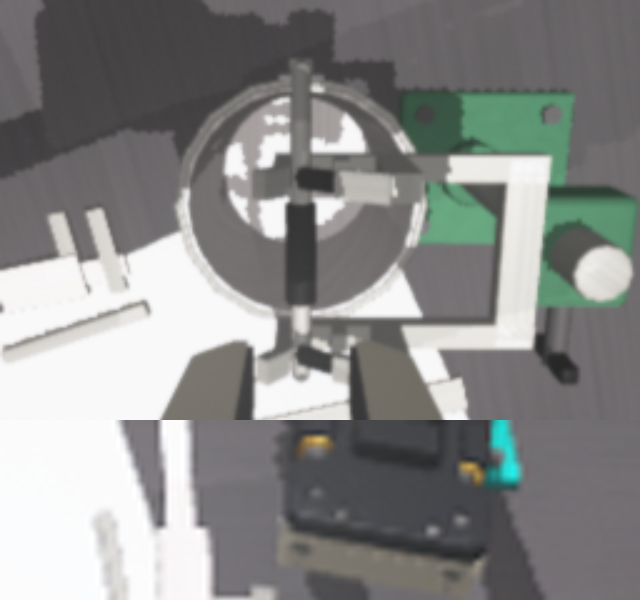

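The bar is home with both gates shut over it, at about (315,180) and (315,358). The pail hangs free and the gripper is clear. I'll give it a short settle and then hand in.

arm_command --fingers '[0.5, 0.5, 0.5, 0.5, 0.5, 0.5, 0.5, 0.5, 0.5, 0.5, 0.5, 0.5, 0.5, 0.5, 0.5, 0.5, 0.5, 0.5, 0.5, 0.5]' --pt "0 0 -0.01" --pt "0 0 -0.01" --pt "0 0 -0.01" --pt "0 0 0" --pt "0 0 0" --pt "0 0 0" --pt "0 0 0" --pt "0 0 0" --pt "0 0 0" --pt "0 0 0" --pt "0 0 0" --pt "0 0 0" --pt "0 0 0" --pt "0 0 0" --pt "0 0 0" --pt "0 0 0" --pt "0 0 0" --pt "0 0 0" --pt "0 0 0" --pt "0 0 0" --roll '[0, 0, 0, 0, 0, 0, 0, 0, 0, 0, 0, 0, 0, 0, 0, 0, 0, 0, 0, 0]'

```text
t: 19.23
tool_pos: [0.5932, 0.1861, 0.3758]
orientation: [[0.233, 0.973, -0.0], [0.973, -0.233, 0.0], [0.0, -0.0, -1.0]]
contact_force: [-0.0, -0.2, -0.3]
grip_width: 0.251
grip_force: 0.0
```

```bash
python3 -c "
from bench import arm
print(arm.finish_job())"
```

```text
the job is handed in; nothing more can be done
None
```

The pail hangs free by its bail on both hooks of the green hanger, with the bar on the hook floors and both gates shut over it; I handed the job in at about 19 s, with no force reading above about 8 N (read at the end of each move), but got no verdict back.

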